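Move a wet soundhole cover with the lifter

TASK

The round wooden soundhole cover on the low spray stand has just been lacquered, so no finger may touch it and it must not be tipped off. Pick up the flat metal lifter by its grip, slide its blade under the cover between the stand's two rails, lift the cover clear and set it down centred on the rails of the taller, empty drying stand. Then draw the blade right out from under the cover, lay the lifter flat on the table clear of both stands, and let go.

Things in the scene. Friction and masses are not known exactly. Their poses are not given: they have to be found in the camera images.
- cover_center (a point): Centre, half-way up, of the cover: a round flat disc of brown wood with dark and light rings on its top, 130 mm in diameter, 6 mm thick, about 50 g. It starts lying loose on the spray stand's rails (underside at 22 mm), its centre within 10 mm of the stand's. z is up; its x and y directions mean nothing.
- lifter_grip (a point): Middle of the lifter's grip, 33 mm above the lifter's underside: an upright wooden block 80 mm long (x), 22 mm thick (y), with flat sides from 3 to 49 mm above the underside. It stands on the rear of the 56 mm wide, 3 mm thick aluminium blade, 130 mm of which runs free ahead of it. 150 g; lies flat on the table at the start. x points to the blade's tip, z up.
- lifter_tip (a point): Middle of the front edge of the lifter's blade, 170 mm ahead of the grip's middle and 1.5 mm above the lifter's underside. Same axes as the grip.
- spray_stand: The low spray stand, fixed: two light wood rails 120 mm long (its x), 16 mm wide, tops 22 mm above the table, 84 mm clear gap between them, on a 4 mm base sheet that floors the gap. Origin: centre of its underside, on the table. The gap is open at both ends; the blade enters at its -x end, the one nearer to the lifter, and then points along +x.
- drying_stand: The taller drying stand, empty, fixed: two dark wood rails 120 mm long (its x), 16 mm wide, tops 36 mm above the table, 84 mm clear gap between them, two 5 mm high strips across its floor. Origin: centre of its underside, on the table; open at both ends, -x end nearer to the lifter. It stands beside the spray stand; which is nearer to the robot changes.

How it is judged:
On the way:
1. the cover lies on the lifter's blade, lifted clear of the spray stand (contact force between lifter and cover above 0.1 N and contact force between cover and spray_stand below 0.01 N and contact force between cover and drying_stand below 0.01 N and height (world z) of cover_center above 0.032 m), for 0.2 s.
At the end, for the whole second after the job is handed in: The cover lies flat and still on the drying stand's rails, its centre within 20 mm of the stand's centre; the lifter is drawn out (tip more than 70 mm from the cover's centre) and lies flat and still on the table, touching neither the cover nor a stand (horizontal distance between cover_center and drying_stand below 0.02 m and height (world z) of cover_center between 0.034 and 0.044 m and angle between cover_center's own z axis and vertical below 0.08 rad and linear speed of each of cover, lifter below 0.02 m/s and horizontal distance between lifter_tip and cover_center above 0.07 m and contact force between lifter and cover below 0.01 N and height (world z) of lifter_tip below 0.006 m and height (world z) of lifter_grip below 0.039 m and angle between lifter_grip's own z axis and vertical below 0.1 rad and contact force between lifter and spray_stand below 0.02 N and contact force between lifter and drying_stand below 0.02 N).
It fails at once if the robot's fingers or arm touch the wet cover (contact force between any of the fingers, the arm and cover above 0.3 N).
It fails at once if the cover is tipped by more than about 30 degrees (angle between cover_center's own z axis and vertical above 0.52 rad).
It also fails if it takes over 51 s, if anything falls off the work surface, if the arm or the gripper's body presses on something with over 40 N, if the wrist force passes 120 N, or if a joint passes its speed limit or range.

ROBOT

A 6-joint arm with a two-finger parallel gripper is mounted at the origin on a cart in front of the work surface, level with it; the furniture and walls round the work are solid. World frame = base frame: x ahead of the robot, y to its left, z up, the work surface at z = 0. Lengths are in m, angles in rad, forces in N, time in s.
With the tool pointing down it reaches from about 0.25 to 0.775 m from the base axis. Payload 4 kg.
Tool frame: the origin (TCP) lies midway between the tips of the shut fingers; the grasp point (between the pads) lies 19 mm behind it; z points along the fingers, y is the direction in which the jaws open and shut (so a half turn about z gives the same grasp; the last joint's range is limited). The gripper opens to 94 mm and grips with 3 to 60 N. Pads are 16 mm wide; open, the fingers measure 119 mm over their backs; the gripper's body (75 mm by 177 mm) begins 78 mm behind the grasp point.
Start: joints at [1.053, 0.087, 1.371, -0, 1.684, -0.103], TCP at [0.222, 0.503, 0.206] pointing down, gripper open.
Joint ranges: [-3.1, 3.1], [-0.76, 2.03], [0.27, 2.55], [-1.08, 4.22], [0.17, 2.65], [-2.57, 2.57]. Speed limits (rad/s): [2.79, 2.79, 3.14, 3.14, 3.14, 3.14].

INTERFACE

Orientations are given as [roll, pitch, yaw] about the fixed x, y, z axes, in that order (R = Rz(yaw) Ry(pitch) Rx(roll)).
In Python, from bench import robot, cams gives the robot as it stands.
- The arm moves only by the tool step_arm, never from a script. Its argument "plan" is a list that holds one entry, the list of rows, each a list of 5 numbers: the shift along the world's x, y, z in mm, then the turn about the world's z in rad, then the opening in per cent of the stroke, from 0 (shut) to 100 (fully open). In form: [[[tx, ty, tz, turn, fingers], ...]]. A call has 1 to 8 rows; each row is the pose to reach, as a shift and turn from the pose commanded when the call began; what a row does not reach only later rows make up. A row lasts 1/12 s, in which the tool goes at most 41.7 mm and 7.16 degrees, less where a joint would pass 70% of its speed; a pose out of reach is approached as far as the arm can. A call with a gripper value outside its range is refused whole. The fingers move at their own pace and stop on an object; the grip force is fixed at half the most. Time passes only in rows, so rows that repeat a pose let the fingers close. It gives the time, the measured TCP pose, the force and the opening at its end, in the units of the state.
- robot.get_obs(): the state, without advancing time (a new reading comes with each control period).
- cams.snapshot(name): name is "scene" or "top" or "wrist"; returns a dict with "frame" (400x640x3 uint8, red, green, blue), "camera_matrix" (3x3 intrinsics, pixels), "origin" and "attitude" of the camera in the world; the wrist camera has in their place "T_tool_cam" (4x4, takes a point from camera to tool coordinates, whose origin is the TCP and whose axes are the flange's). Camera axes: x right, y down, z forward; pixel columns grow to the right and rows downward; lengths in m; the calibration is good to about 2 mm. A picture is of the moment at which its call begins: read the wrist's pose just before it. There is no depth.
- robot.close_job(): hands the job in, once; it reports no verdict.
The state is a dict: "time": time; "joint_positions": joint angles; "qvel": joint speeds; "joint_torque": joint torques, N m; "tool_pos": TCP position; "ee_rot": TCP orientation; "wrist_force": force on the tool from outside, world axes, zero at the start; "wrist_torque": the same for the moment, N m; "width": finger opening in m.
Only numpy, scipy, OpenCV 4.12 (cv2) and the standard library are available. Lean on these libraries where they do the work, as an engineer would, in place of code of your own. Each camera call takes 0.05 s, during which the arm holds its last target. There are 200 camera calls.

## Working session

There is one attempt and no reset: what is moved stays moved. The work goes in short steps, Python scripts to look and compute and a tool call to move; the robot and the scene stay as the last step left them, time stands still between calls to the robot, and variables do not carry over. Pictures are saved under pics/ and viewed, about 8 in all and at most 12, crops included, and the job is handed in when it is done.

Besides the shell and the picture viewer there is one more tool, called by a JSON object that holds its "fn" and its "kwargs", one argument or row to a line. step_arm: Moves the arm, as the interface text tells. Its arguments: {"type":"object","properties":{"plan":{"type":"array"}},"required":["plan"]}

```bash
mkdir -p pics; ls
cat > h.py <<'E'
from bench import robot, cams
import numpy as np, cv2, json
def snap(n,f):
    d=cams.snapshot(n); cv2.imwrite('pics/'+f,cv2.cvtColor(d['frame'],cv2.COLOR_RGB2BGR)); return d
E
python3 - <<'E'
from h import *
o=robot.get_obs(); print(o)
for n in('top','scene'):
    d=snap(n,n+'0.png'); print(n,{k:np.array(v).round(4).tolist() for k,v in d.items() if k!='frame'})
E
```

```text
pics
{'time': 0.0, 'joint_positions': array([ 1.05290470e+00,  8.79235896e-02,  1.37225414e+00, -1.12946477e-05,
        1.68362301e+00, -1.03083085e-01]), 'qvel': array([ 0.00013294,  0.00093301,  0.00093471, -0.0001203 ,  0.00070315,
       -0.00053806]), 'joint_torque': array([-9.74674276e-05, -3.40184712e+01, -3.02426684e+01,  7.18412362e-02,
        3.28742468e-02, -1.59885171e-04]), 'tool_pos': array([0.22137728, 0.50286502, 0.20432143]), 'ee_rot': array([-3.13939513e+00, -2.16047589e-04,  2.72678262e+00]), 'wrist_force': array([-0.30093065,  0.1328262 ,  0.06006162]), 'wrist_torque': array([-0.00876132, -0.00316411,  0.0020575 ]), 'width': 0.0938370936463353}
top {'camera_matrix': [[386.2232, 0.0, 316.9478], [0.0, 386.2232, 201.0948], [0.0, 0.0, 1.0]], 'origin': [0.3912, -0.0664, 0.92], 'attitude': [-2.9637, 0.0098, -1.5987]}
scene {'camera_matrix': [[363.8007, 0.0, 322.029], [0.0, 363.8007, 203.3093], [0.0, 0.0, 1.0]], 'origin': [0.2209, -0.6737, 0.6736], 'attitude': [-2.3083, 0.0193, -0.54]}
```

View pics/top0.png

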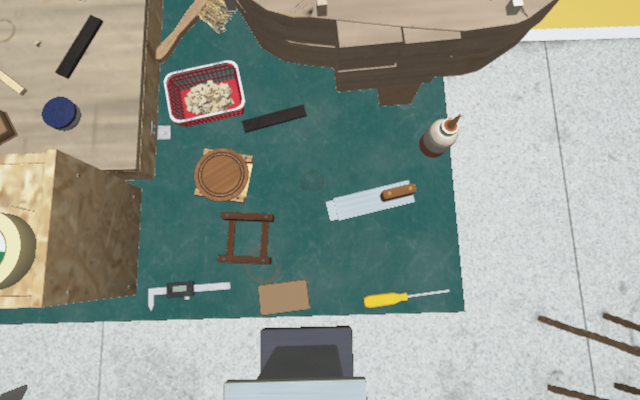

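View pics/scene0.png

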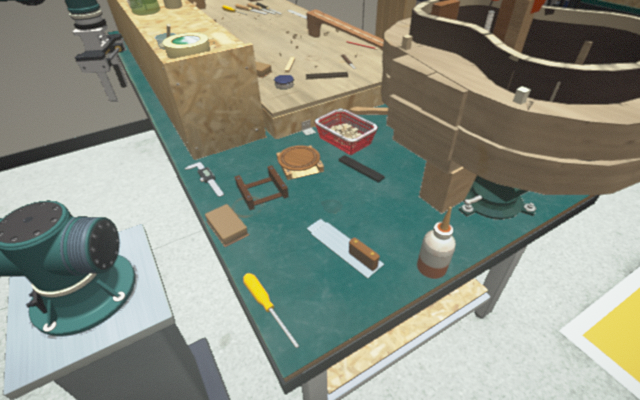

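The top view shows the lifter with its tip near (330,208) and its grip at (399,192). The cover on the spray stand is at (222,175), and the dark drying stand at (246,240) is nearer to the robot. Next I'll measure these by colour.

```bash
cat >> h.py <<'E'
from scipy.spatial.transform import Rotation as Ro
def cam(d,o=None):
    if 'origin' in d: return np.array(d['origin']),Ro.from_euler('xyz',d['attitude']).as_matrix()
    T=np.eye(4);T[:3,:3]=Ro.from_euler('xyz',o['ee_rot']).as_matrix();T[:3,3]=o['tool_pos']
    T=T@np.array(d['T_tool_cam']); return T[:3,3],T[:3,:3]
def ray(d,uv,z,o=None):
    c,R=cam(d,o);K=np.array(d['camera_matrix']);uv=np.atleast_2d(uv).astype(float)
    v=np.c_[uv,np.ones(len(uv))]@np.linalg.inv(K).T@R.T
    return c+v*((z-c[2])/v[:,2])[:,None]
def proj(d,P,o=None):
    c,R=cam(d,o);K=np.array(d['camera_matrix']);q=(np.atleast_2d(P)-c)@R@K.T
    return q[:,:2]/q[:,2:]
E
python3 - <<'E'
from h import *
d=cams.snapshot('top');f=d['frame'];hsv=cv2.cvtColor(f,cv2.COLOR_RGB2HSV)
for p in [(350,205),(399,192),(222,175),(247,155),(246,217),(246,260),(233,240),(300,250),(199,193)]: print(p,f[p[1],p[0]],hsv[p[1],p[0]])
c=cv2.cvtColor(f,cv2.COLOR_RGB2BGR)
a=cv2.resize(c[140:275,180:290],None,fx=4,fy=4,interpolation=cv2.INTER_CUBIC)[:, :]
b=cv2.resize(c[165:230,318:422],None,fx=3.4,fy=3.4,interpolation=cv2.INTER_CUBIC)
im=np.zeros((545,800,3),np.uint8);im[:540,:440]=a;im[:b.shape[0],442:442+b.shape[1]]=b
cv2.imwrite('pics/c1.png',im)
E
```

```text
(350, 205) [193 205 213] [102  24 213]
(399, 192) [150 107  72] [ 13 133 150]
(222, 175) [155 111  74] [ 14 133 155]
(247, 155) [154 140 111] [ 20  71 154]
(246, 217) [95 65 48] [ 11 126  95]
(246, 260) [97 67 50] [ 11 124  97]
(233, 240) [89 64 48] [ 12 117  89]
(300, 250) [ 57 104 100] [ 87 115 104]
(199, 193) [183 154 122] [ 16  85 183]
```

View pics/c1.png

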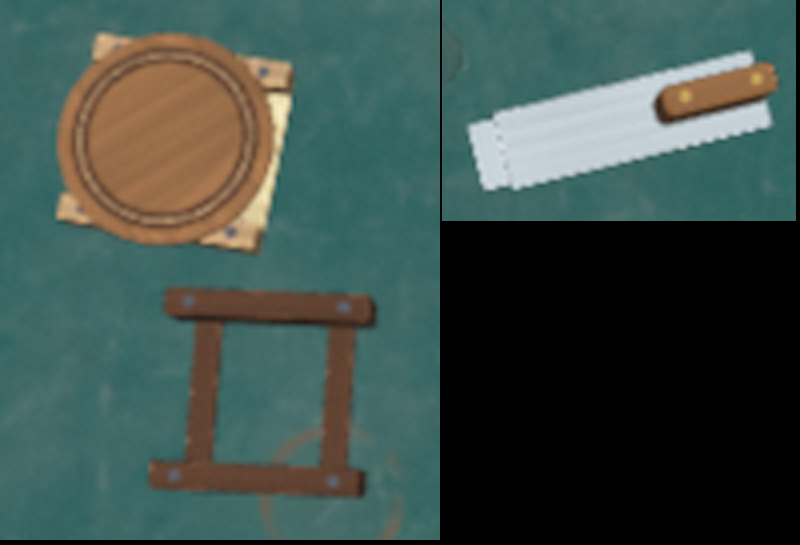

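Run:
```python
from h import *
d=cams.snapshot('top')
A=lambda p:np.array(p)/4+[180,140]
B=lambda p:(np.array(p)-[442,0])/3.4+[318,165]
ds=ray(d,A([(189,301),(344,307),(333,481),(174,475)]),.036);print('dry',ds.round(4).tolist(),ds.mean(0))
ss=ray(d,A([(116,47),(263,72),(231,232),(81,212)]),.022);print('spray',ss.round(4).tolist(),ss.mean(0))
for s in(ss,ds):
    for i,j in((1,0),(2,3)): v=s[j]-s[i];print('yaw',np.arctan2(v[1],v[0]),np.linalg.norm(v))
print('cover',ray(d,A((165,139)),.028))
bl=ray(d,B([(470,126),(487,190),(771,127),(750,53)]),.003);print(bl.round(4).tolist())
t=(bl[0]+bl[1])/2;r=(bl[2]+bl[3])/2;v=t-r;print('tip',t,'rear',r,'yaw',np.arctan2(v[1],v[0]),np.linalg.norm(v))
g=ray(d,B([(685,96),(757,78)]),.049+.0);print('pins',g);v=g[0]-g[1];print(np.arctan2(v[1],v[0]),g.mean(0))
```

```text
dry [[0.5232, 0.1464, 0.036], [0.517, 0.0565, 0.036], [0.4177, 0.0632, 0.036], [0.4236, 0.1536, 0.036]] [0.47038378 0.10491984 0.036     ]
spray [[0.6821, 0.1961, 0.022], [0.6636, 0.1068, 0.022], [0.5658, 0.1253, 0.022], [0.5806, 0.2148, 0.022]] [0.62303561 0.16076172 0.022     ]
yaw 1.366880511425679 0.0912143569772195
yaw 1.4072144029927214 0.09066152517103486
yaw 1.5026463020243588 0.09001521375728805
yaw 1.5054714564324012 0.09051643732672246
cover [[0.62221491 0.16389135 0.028     ]]
[[0.5532, -0.0844, 0.003], [0.5072, -0.0949, 0.003], [0.5462, -0.2971, 0.003], [0.6002, -0.2861, 0.003]]
tip [ 0.53020194 -0.08961874  0.003     ] rear [ 0.57321909 -0.29161296  0.003     ] yaw 1.7806239620312512 0.2065239445686343
pins [[ 0.56134682 -0.22921854  0.049     ]
 [ 0.57229734 -0.27857358  0.049     ]]
1.7891317968852793 [ 0.56682208 -0.25389606  0.049     ]
```

Run:
```python
from h import *
o=robot.get_obs();p=o['tool_pos']
for n in('top','scene'):
    d=cams.snapshot(n);print(n,proj(d,[p,[0,0,0],[.4,0,0]]).round())
    if n=='top': print(ray(d,[(140,187),(137,298),(50,150),(45,305)],.15).round(3), ray(d,[(140,187),(137,298),(380,100),(440,75)],0).round(3))
d=snap('wrist','w0.png');print(np.array(d['T_tool_cam']).round(4).tolist(),d['camera_matrix'])
```

```text
top [[ -1. 378.]
 [295. 455.]
 [292. 268.]]
[[0.57  0.299 0.15 ]
 [0.349 0.293 0.15 ]
 [0.655 0.492 0.15 ]
 [0.34  0.472 0.15 ]] [[ 0.605  0.37   0.   ]
 [ 0.34   0.363  0.   ]
 [ 0.812 -0.229  0.   ]
 [ 0.876 -0.386  0.   ]]
scene [[120.  93.]
 [ 85. 291.]
 [253. 223.]]
[[-0.0009, -0.9603, -0.2791, 0.0827], [1.0, -0.0009, -0.0, 0.0007], [-0.0002, -0.2791, 0.9603, -0.1785], [0.0, 0.0, 0.0, 1.0]] [[309.37621078   0.         318.2636325 ]
 [  0.         309.37621078 201.39435274]
 [  0.           0.           1.        ]]
```

View pics/w0.png

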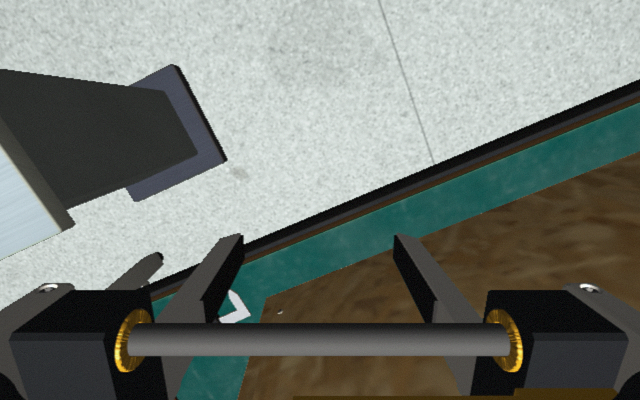

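The wrist view shows the gripper beside the crate, with the fingers at the bottom of the frame. I'll clear the crate first and then go to the lifter.

{"fn": "step_arm", "kwargs": {
  "plan": [
    [[0,-30,30,0,100],[0,-70,50,0,100],[0,-110,60,0,100],[20,-150,60,0,100],[30,-190,60,-0.1,100],[50,-230,60,-0.2,100],[70,-270,50,-0.3,100],[90,-310,40,-0.4,100]]
  ]
}}

```text
time: 1.02
tool_pos: [0.305, 0.2063, 0.2499]
ee_rot: [3.138, 0.001, 2.323]
wrist_force: [0.5, -0.1, 0.4]
width: 0.094
```

{"fn": "step_arm", "kwargs": {
  "plan": [
    [[20,-35,0,-0.1,100],[40,-70,0,-0.2,100],[62,-105,0,-0.3,100],[84,-140,-10,-0.4,100],[106,-175,-20,-0.5,100],[128,-210,-30,-0.54,100],[150,-245,-40,-0.54,100],[170,-280,-40,-0.54,100]]
  ]
}}

```text
time: 1.68
tool_pos: [0.4732, -0.0721, 0.207]
ee_rot: [-3.139, -0.002, 1.786]
wrist_force: [1.1, -0.4, -0.3]
width: 0.0937
```

{"fn": "step_arm", "kwargs": {
  "plan": [
    [[20,-35,0,0,100],[40,-70,0,0,100],[60,-105,0,0,100],[75,-140,0,0,100],[84,-169,0,0,100],[84,-169,0,0,100],[84,-169,0,0,100]]
  ]
}}

```text
time: 2.27
tool_pos: [0.5573, -0.2407, 0.2078]
ee_rot: [-3.14, -0.002, 1.784]
wrist_force: [0.4, 0.3, 0.3]
width: 0.0941
```

Run:
```python
from h import *
o=robot.get_obs();print(o['tool_pos'],o['ee_rot'])
d=snap('wrist','w1.png')
print(proj(d,[[.5665,-.255,.049],[.530,-.0896,.003]],o))
```

```text
[ 0.55731472 -0.24070232  0.20784063] [-3.14027188e+00 -1.70135723e-03  1.78434266e+00]
[[324.24505289 202.1895875 ]
 [323.67343741  46.5120745 ]]
```

View pics/w1.png

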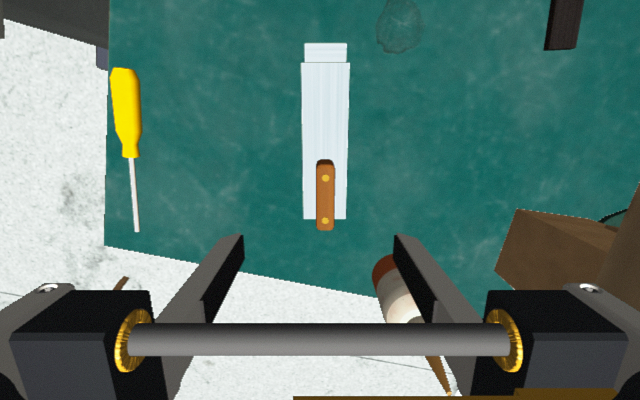

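Run:
```python
from h import *
o=robot.get_obs();d=cams.snapshot('wrist')
g=ray(d,[(325,178),(325,221)],.0495,o);print(g,g.mean(0));v=g[0]-g[1];print(np.arctan2(v[1],v[0]))
t=ray(d,[(325,43),(304,43),(347,43)],.003,o);print(t); v=t[0]-g.mean(0);print(np.arctan2(v[1],v[0]),np.linalg.norm(v[:2]))
print('bottle',ray(d,[(372,270),(385,255)],0.01,o)); 
d=cams.snapshot('top');print(ray(d,[(432,155),(422,145)],0.01))
print(ray(d,[(445,118)],0.15))
```

```text
[[ 0.56129684 -0.22625502  0.0495    ]
 [ 0.57237547 -0.27571661  0.0495    ]] [ 0.56683615 -0.25098582  0.0495    ]
1.7911440513743702
[[ 0.5304934  -0.08446268  0.003     ]
 [ 0.50739186 -0.08948652  0.003     ]
 [ 0.5546924  -0.07920018  0.003     ]]
1.7856715368350722 0.17044280406092793
bottle [[ 0.65389294 -0.34455223  0.01      ]
 [ 0.66506423 -0.31930985  0.01      ]]
[[ 0.66085572 -0.34581461  0.01      ]
 [ 0.68701306 -0.3234297   0.01      ]]
[[ 0.69904973 -0.33652998  0.15      ]]
```

Pins at (325,178) and (325,221) and the tip at (325,43) put the grip at about (0.566, -0.252) with yaw 1.787. The gripper is already square to it, so I'll go down.

{"fn": "step_arm", "kwargs": {
  "plan": [
    [[5,-3,-38,0,100],[9,-6,-76,0,100],[9,-6,-114,0,100],[9,-6,-150,0,100],[9,-6,-175,0,100],[9,-6,-188,0,100],[9,-6,-194,0,100],[9,-6,-194,0,100]]
  ]
}}

```text
time: 3.08
tool_pos: [0.5662, -0.2444, 0.0147]
ee_rot: [-3.141, -0.001, 1.788]
wrist_force: [-0.4, -0.6, -0.2]
width: 0.0941
```

{"fn": "step_arm", "kwargs": {
  "plan": [
    [[0,0,0,0,0],[0,0,0,0,0],[0,0,0,0,0],[0,0,0,0,0],[0,0,0,0,0],[0,0,0,0,0],[0,0,0,0,0],[0,0,0,0,0]]
  ]
}}

```text
time: 3.75
tool_pos: [0.5664, -0.2455, 0.015]
ee_rot: [3.142, -0.0, 1.787]
wrist_force: [-0.0, -0.0, -0.3]
width: 0.044
```

{"fn": "step_arm", "kwargs": {
  "plan": [
    [[0,0,0,0,0],[0,0,0,0,0],[0,0,0,0,0],[0,0,0,0,0],[0,0,0,0,0],[0,0,0,0,0]]
  ]
}}

```text
time: 4.25
tool_pos: [0.5664, -0.2455, 0.0149]
ee_rot: [-3.142, -0.0, 1.787]
wrist_force: [0.2, -0.3, 0.1]
width: 0.0224
```

{"fn": "step_arm", "kwargs": {
  "plan": [
    [[0,0,0,0,0],[0,0,4,0,0],[0,0,10,0,0],[0,0,20,0,0],[0,0,30,0,0],[0,0,40,0,0],[0,0,40,0,0],[0,0,40,0,0]]
  ]
}}

```text
time: 4.92
tool_pos: [0.5674, -0.246, 0.0568]
ee_rot: [3.139, 0.002, 1.787]
wrist_force: [-0.2, 0.6, -1.3]
width: 0.022
```

{"fn": "step_arm", "kwargs": {
  "plan": [
    [[0,8,0,-0.05,0],[2,30,0,-0.12,0],[4,55,0,-0.2,0],[6,85,0,-0.28,0],[8,115,0,-0.36,0],[10,140,0,-0.4,0],[12,160,0,-0.4,0],[12,168,0,-0.4,0]]
  ]
}}

```text
time: 5.58
tool_pos: [0.5781, -0.0745, 0.0544]
ee_rot: [-3.14, -0.001, 1.39]
wrist_force: [0.2, 0.3, -1.8]
width: 0.0219
```

{"fn": "step_arm", "kwargs": {
  "plan": [
    [[0,2,0,0,0],[0,2,0,0,0],[0,2,0,0,0]]
  ]
}}

```text
time: 5.83
tool_pos: [0.5783, -0.0766, 0.0548]
ee_rot: [-3.141, 0.001, 1.386]
wrist_force: [-0.3, -0.2, -1.0]
width: 0.0217
```

Run:
```python
from h import *
o=robot.get_obs();print(o['tool_pos'],o['ee_rot'])
s=cams.snapshot('scene');w=cams.snapshot('wrist');t=cams.snapshot('top')
# expected points: tip, spray centre top
y=o['ee_rot'][2];tip=o['tool_pos']+[.165*np.cos(y),.165*np.sin(y),-.0135+.003];print('tip exp',tip)
for n,d,oo in(('s',s,None),('w',w,o),('t',t,None)): print(n,proj(d,[tip,[.623,.161,.028],[.47,.105,.036]],oo).round(1))
b=lambda d:cv2.cvtColor(d['frame'],cv2.COLOR_RGB2BGR)
u=proj(s,tip)[0].astype(int)
A=cv2.resize(b(s)[u[1]-65:u[1]+65,u[0]-75:u[0]+75],(450,390),interpolation=cv2.INTER_CUBIC)
B=cv2.resize(b(w)[0:260,180:460],(350,325))
im=np.zeros((400,800,3),np.uint8);im[:390,:450]=A;im[:325,450:]=B
print('scene crop origin',u-[75,65]);cv2.imwrite('pics/c2.png',im)
```

```text
[ 0.57832952 -0.07656354  0.05484767] [-3.14147285e+00  7.88576435e-04  1.38607750e+00]
tip exp [0.60863509 0.08562947 0.04434767]
s [[306.2 166.9]
 [298.7 157.3]
 [259.8 181.6]]
w [[ 320.   -56.4]
 [ 320.5 -224.8]
 [  62.8  -34. ]]
t [[252.9 177.7]
 [222.5 174.4]
 [245.  237.7]]
scene crop origin [231 101]
```

View pics/c2.png

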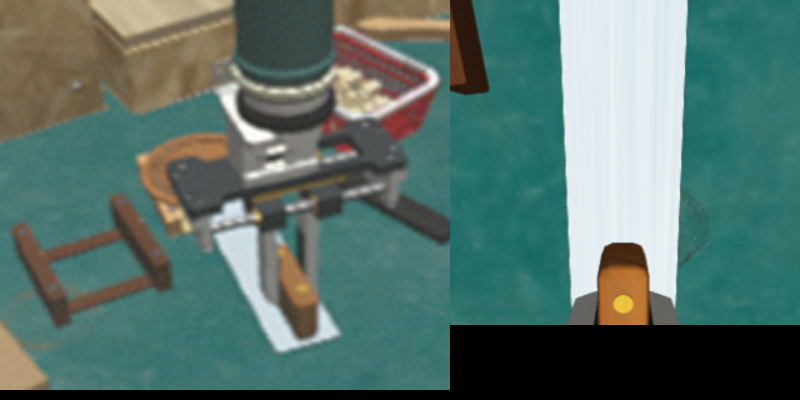

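```bash
cat >> h.py <<'E'
def blade():
    """pitch/lateral of held blade from its width in the wrist view, tool x (forward) / tool y coords"""
    o=robot.get_obs();d=cams.snapshot('wrist');f=d['frame'].astype(int)
    m=(f.min(2)>165)&(f.max(2)-f.min(2)<40)
    T=np.array(d['T_tool_cam']);Ki=np.linalg.inv(np.array(d['camera_matrix']));out=[]
    for r in range(2,200,6):
        c=np.flatnonzero(m[r,200:440])+200
        if len(c)<30: continue
        a,b=[T[:3,:3]@Ki@np.array([x,r,1.]) for x in(c.min()-.5,c.max()+.5)]
        s=.056/np.linalg.norm(a-b);out.append((a+b)/2*s+T[:3,3])
    return np.array(out),d,o
E
python3 - <<'E'
from h import *
q,d,o=blade();print((q*1000).round(1)[::3].tolist())
print('pitch slope',np.polyfit(q[:,0],q[:,2],1),'lat',np.polyfit(q[:,0],q[:,1],1))
E
```

```text
[[140.2, -0.8, 15.1], [131.2, -1.1, 14.3], [122.4, -1.1, 15.3], [112.9, -0.8, 14.4], [103.5, -0.8, 15.5], [93.5, -1.1, 14.6], [83.4, -0.8, 13.7], [72.8, -0.8, 14.8], [61.9, -0.8, 15.9], [51.1, -0.8, 12.8], [39.4, -0.8, 14.0]]
pitch slope [0.00887115 0.01380442] lat [ 0.00028167 -0.00093228]
```

The blade is flat and centred in the grip: its slope is about 0.5° and its lateral offset 1 mm. I'll lower to about 10 mm and slide in, watching the force.

{"fn": "step_arm", "kwargs": {
  "plan": [
    [[0,0,-10,0,0],[0,0,-22,0,0],[0,0,-29,0,0],[0,0,-29,0,0],[2,10,-29,0,0],[4,20,-29,0,0],[6,30,-29,0,0],[6,30,-29,0,0]]
  ]
}}

```text
time: 6.7
tool_pos: [0.5853, -0.0428, 0.0267]
ee_rot: [3.14, -0.001, 1.389]
wrist_force: [-1.2, -1.0, -1.3]
width: 0.0219
```

{"fn": "step_arm", "kwargs": {
  "plan": [
    [[2,8,0,0,0],[4,20,0,0,0],[6,32,0,0,0],[8,44,0,0,0],[9,50,0,0,0],[9,50,0,0,0]]
  ]
}}

```text
time: 7.2
tool_pos: [0.5936, 0.0065, 0.026]
ee_rot: [3.142, -0.0, 1.389]
wrist_force: [-0.4, 0.4, -1.0]
width: 0.0218
```

Run:
```python
from h import *
o=robot.get_obs();print(o['tool_pos'],o['ee_rot'],o['wrist_force'])
w=snap('wrist','w2.png');print(proj(w,[[.6222,.1639,.028],[.623,.161,.022]],o))
```

```text
[0.59363126 0.0064702  0.02601051] [ 3.14153675e+00 -4.37564499e-04  1.38911257e+00] [-0.40666956  0.39234947 -0.96014648]
[[319.3657995  -57.27468298]
 [321.95430941 -44.5066624 ]]
```

View pics/w2.png

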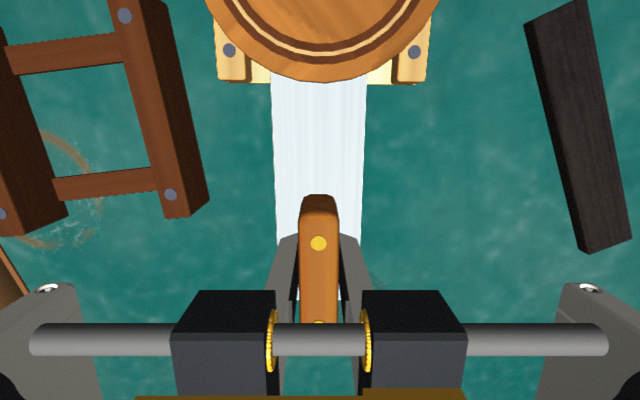

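The blade (270–365) is entering between the screws at (229,50) and (414,52), and the cover's near edge is at (322,82). Now I'll work out how far is left to go.

Run:
```python
from h import *
o=robot.get_obs();w=cams.snapshot('wrist');u=np.array([np.cos(1.388),np.sin(1.388)])
e=ray(w,[(322,82)],.022,o)[0];s=ray(w,[(229,50),(414,52)],.022,o)
c=e[:2]+.065*u;n=np.array([-u[1],u[0]]);p=o['tool_pos'][:2]
print('cover c',c,'fwd',(c-p)@u,'lat',(c-p)@n)
v=s[0]-s[1];print(s,v,np.arctan2(v[1],v[0])-np.pi/2,'stand c',s.mean(0)[:2]+.045*u,'lat',(s.mean(0)[:2]-p)@n)
# drying stand screws seen
g=ray(w,[(125,16),(170,195)],.036,o);v=g[0]-g[1];print('dry',g,np.arctan2(v[1],v[0]),np.linalg.norm(v)); yy=np.arctan2(v[1],v[0])
print('dry centre',g.mean(0)[:2]+.05*np.array([-np.sin(yy),np.cos(yy)]))
```

```text
cover c [0.62418662 0.16569143] fwd 0.16313791505676162 lat -0.0010808921219594946
[[0.56608795 0.12673569 0.022     ]
 [0.66377822 0.10762757 0.022     ]] [-0.09769027  0.01910812  0.        ] 1.377636044070095 stand c [0.62311318 0.16143189] lat -0.0007996344667920222
dry [[0.52379701 0.14732988 0.036     ]
 [0.51707283 0.05755543 0.036     ]] 1.4960350595988754 0.09002592224850503
dry centre [0.47057458 0.10617724]
```

{"fn": "step_arm", "kwargs": {
  "plan": [
    [[1,6,0,0,0],[3,16,0,0,0],[5,28,0,0,0],[7,40,0,0,0],[9,48,0,0,0],[9,50,0,0,0],[9,50,0,0,0]]
  ]
}}

```text
time: 7.88
tool_pos: [0.6025, 0.0556, 0.0259]
ee_rot: [-3.142, 0.0, 1.388]
wrist_force: [0.6, 0.0, -2.0]
width: 0.0217
```

{"fn": "step_arm", "kwargs": {
  "plan": [
    [[0,0,2,0,0],[0,0,5,0,0],[0,0,8,0,0],[0,0,11,0,0],[0,0,15,0,0],[0,0,20,0,0],[0,0,22,0,0],[0,0,22,0,0]]
  ]
}}

```text
time: 8.55
tool_pos: [0.6032, 0.0544, 0.0492]
ee_rot: [3.14, -0.0, 1.387]
wrist_force: [0.2, -0.6, -1.3]
width: 0.0222
```

Run:
```python
from h import *
q,w,o=blade();print(o['tool_pos'],o['ee_rot'],o['wrist_force'])
print(len(q),np.polyfit(q[:,0],q[:,2],1) if len(q)>4 else q, (q*1000).round(1)[::2].tolist())
cv2.imwrite('pics/w3.png',cv2.cvtColor(w['frame'],cv2.COLOR_RGB2BGR))
```

```text
[0.60316751 0.05439347 0.04921355] [ 3.13951643e+00 -3.41562049e-04  1.38658077e+00] [ 0.17745602 -0.62029246 -1.32233636]
6 [-0.01625682  0.01445059] [[51.1, -0.8, 12.8], [43.1, -0.8, 15.0], [35.7, -0.8, 12.9]]
```

View pics/w3.png

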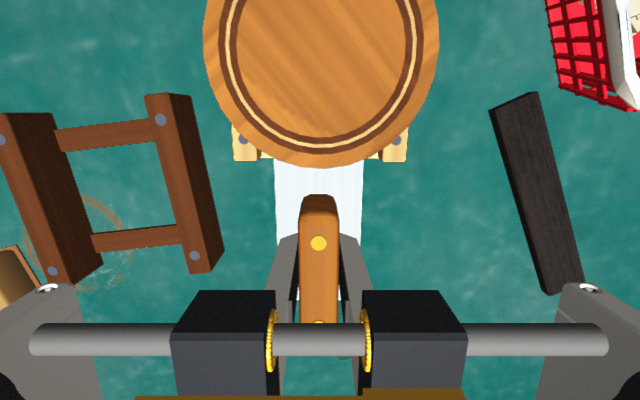

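The cover sits centred on the blade, with its near edge at (321,168) and grip clearance, and it has lifted relative to the stand. I'll raise it further and carry it across gently.

{"fn": "step_arm", "kwargs": {
  "plan": [
    [[0,0,3,0,0],[0,0,8,0,0],[-2,-1,13,0,0],[-6,-3,17,0,0],[-13,-6,19,0.01,0],[-22,-10,20,0.02,0],[-32,-14,20,0.03,0],[-43,-19,20,0.04,0]]
  ]
}}

```text
time: 9.27
tool_pos: [0.5583, 0.0351, 0.0681]
ee_rot: [-3.141, 0.0, 1.428]
wrist_force: [-0.3, 0.3, -2.0]
width: 0.0219
```

{"fn": "step_arm", "kwargs": {
  "plan": [
    [[-12,-5,0,0.01,0],[-24,-10,0,0.02,0],[-36,-15,0,0.03,0],[-48,-20,0,0.04,0],[-60,-26,0,0.05,0],[-70,-31,0,0.06,0],[-79,-35,0,0.07,0],[-86,-38,0,0.073,0]]
  ]
}}

```text
time: 9.93
tool_pos: [0.4722, -0.003, 0.068]
ee_rot: [-3.142, 0.0, 1.5]
wrist_force: [-0.4, 0.2, -1.8]
width: 0.0218
```

{"fn": "step_arm", "kwargs": {
  "plan": [
    [[-5,-2,0,0,0],[-8,-3,0,0,0],[-10,-3,0,0,0],[-11,-3,0,0,0],[-11,-3,0,0,0],[-11,-3,0,0,0]]
  ]
}}

```text
time: 10.43
tool_pos: [0.4628, -0.0053, 0.068]
ee_rot: [3.141, -0.0, 1.5]
wrist_force: [0.3, 0.3, -3.1]
width: 0.0222
```

Run:
```python
from h import *
o=robot.get_obs();w=snap('wrist','w4.png');t=cams.snapshot('top');s=cams.snapshot('scene');print(o['tool_pos'],o['ee_rot'],o['wrist_force'])
# crop wrist to small + top crop + scene crop in one picture
b=lambda d:cv2.cvtColor(d['frame'],cv2.COLOR_RGB2BGR)
im=np.zeros((600,800,3),np.uint8);im[:400,:640]=b(w)
im[400:,:250]=cv2.resize(b(t)[190:290,195:320],(250,200));im[400:,260:560]=cv2.resize(b(s)[130:230,200:350],(300,200));cv2.imwrite('pics/c4.png',im)
```

```text
[ 0.46275172 -0.0053209   0.06803706] [ 3.14132062e+00 -7.02148534e-05  1.50013355e+00] [ 0.32071628  0.31300313 -3.06184233]
```

View pics/c4.png

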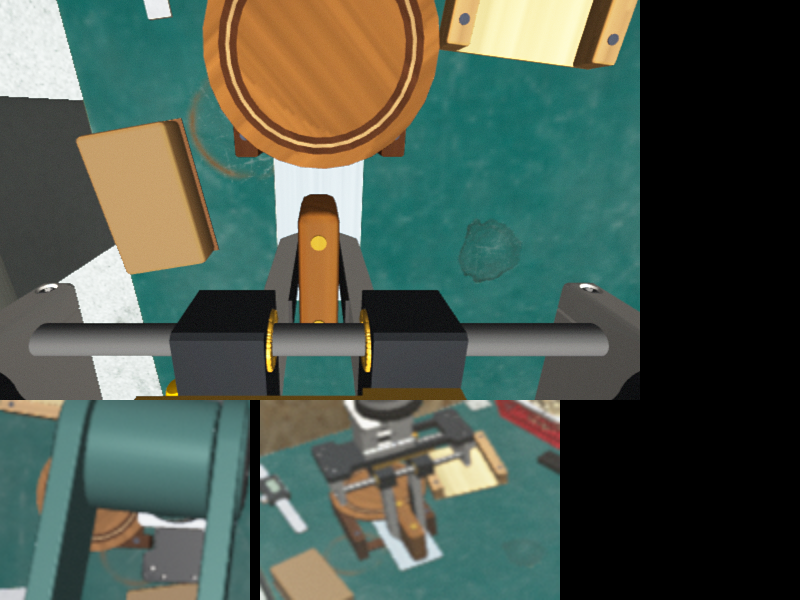

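The cover is in the same place on the blade, with its edge at (321,168). The dark rail ends at 234 and 405 straddle the blade symmetrically. Now I'll compute the cover's centre against the stand's.

Run:
```python
from h import *
o=robot.get_obs();w=cams.snapshot('wrist');u=np.array([np.cos(1.5),np.sin(1.5)])
print('cover c',ray(w,[(321,168)],.0562,o)[0][:2]+.065*u,'rail ends',ray(w,[(234,157),(405,156)],.036,o).mean(0)[:2]+.06*u)
```

```text
cover c [0.47160782 0.10817674] rail ends [0.47066925 0.10755571]
```

{"fn": "step_arm", "kwargs": {
  "plan": [
    [[0,-1,-3,0,0],[0,-1,-8,0,0],[0,-1,-12,0,0],[0,-1,-15,0,0],[0,-1,-18,0,0],[0,-1,-21,0,0],[0,-1,-25,0,0],[0,-1,-29,0,0]]
  ]
}}

```text
time: 11.3
tool_pos: [0.4626, -0.0065, 0.0388]
ee_rot: [3.141, -0.0, 1.5]
wrist_force: [-0.6, 0.3, -0.7]
width: 0.0219
```

{"fn": "step_arm", "kwargs": {
  "plan": [
    [[0,0,-4,0,0],[0,0,-6,0,0],[0,0,-6,0,0],[0,0,-6,0,0],[-1,-10,-6,0,0],[-2,-22,-6,0,0],[-3,-34,-6,0,0],[-3,-36,-6,0,0]]
  ]
}}

```text
time: 11.97
tool_pos: [0.4596, -0.0445, 0.0334]
ee_rot: [3.141, 0.001, 1.498]
wrist_force: [0.6, 0.7, -1.6]
width: 0.0219
```

Run:
```python
from h import *
o=robot.get_obs();w=snap('wrist','w5.png');print(o['tool_pos'],o['ee_rot'],o['wrist_force'])
print(proj(w,[[.4716-.065*.07,.108-.065,.036]],o))
```

```text
[ 0.4595978  -0.04446496  0.03342475] [3.14071206e+00 1.38293194e-03 1.49827549e+00] [ 0.58893128  0.65406431 -1.62881555]
[[321.8297398  101.54270481]]
```

View pics/w5.png

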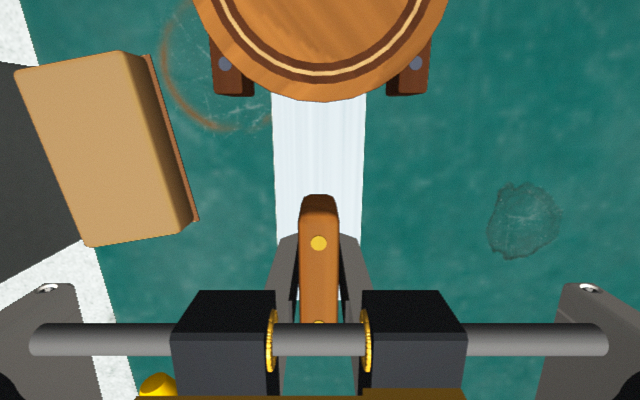

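The cover stayed on the rails: its edge is at (321,102), and 101.5 was predicted for no movement. I'll withdraw the blade fully and then lay it down.

{"fn": "step_arm", "kwargs": {
  "plan": [
    [[-1,-10,0,0,0],[-2,-26,0,0,0],[-3,-46,0,0,0],[-5,-68,0,0,0],[-6,-90,0,0,0],[-8,-110,0,0,0],[-9,-124,0,0,0],[-9,-126,0,0,0]]
  ]
}}

```text
time: 12.68
tool_pos: [0.4504, -0.1709, 0.0333]
ee_rot: [3.141, 0.001, 1.497]
wrist_force: [-0.4, 0.0, -2.1]
width: 0.0217
```

{"fn": "step_arm", "kwargs": {
  "plan": [
    [[0,0,0,0,0],[0,0,-4,0,0],[0,0,-9,0,0],[0,0,-14,0,0],[0,0,-16,0,0],[0,0,-17,0,0],[0,0,-18,0,0],[0,0,-18,0,0]]
  ]
}}

```text
time: 13.35
tool_pos: [0.4506, -0.1683, 0.0151]
ee_rot: [3.141, 0.0, 1.5]
wrist_force: [-0.3, -0.4, -1.2]
width: 0.0221
```

{"fn": "step_arm", "kwargs": {
  "plan": [
    [[0,0,-1,0,0],[0,0,-1,0,0],[0,0,-1,0,40],[0,0,-1,0,60],[0,0,-1,0,60],[0,0,-1,0,60],[0,0,-1,0,60],[0,0,-1,0,60]]
  ]
}}

```text
time: 14.02
tool_pos: [0.4504, -0.1685, 0.0139]
ee_rot: [3.142, 0.0, 1.5]
wrist_force: [0.2, 0.5, -0.4]
width: 0.0556
```

{"fn": "step_arm", "kwargs": {
  "plan": [
    [[0,0,0,0,60],[0,0,10,0,60],[0,0,30,0,60],[0,0,60,0,60],[0,0,100,0,60],[0,0,140,0,60],[0,0,180,0,60],[0,0,180,0,60]]
  ]
}}

```text
time: 14.68
tool_pos: [0.4545, -0.1704, 0.2048]
ee_rot: [3.125, 0.007, 1.5]
wrist_force: [0.4, -0.5, 1.6]
width: 0.0561
```

Run:
```python
from h import *
o=robot.get_obs();w=cams.snapshot('wrist');t=cams.snapshot('top');s=cams.snapshot('scene');print(o['time'],o['tool_pos'],o['wrist_force'])
print('w exp cover',proj(w,[[.4716,.1075,.042]],o),'t',proj(t,[[.4716,.1075,.042],[.4706,.106,.036]]))
b=lambda d:cv2.cvtColor(d['frame'],cv2.COLOR_RGB2BGR)
im=np.zeros((600,800,3),np.uint8);im[:400,:640]=b(w)
im[400:,:375]=cv2.resize(b(t)[190:290,195:383],(375,200));im[400:,380:800]=cv2.resize(b(s)[130:260,180:453],(420,200));cv2.imwrite('pics/c6.png',im)
```

```text
14.6833 [ 0.45448131 -0.17044125  0.20483887] [ 0.36890198 -0.53174257  1.56308816]
w exp cover [[ 313.00870045 -122.88914855]] t [[243.36142499 236.80978678]
 [244.52930132 237.45249087]]
```

View pics/c6.png

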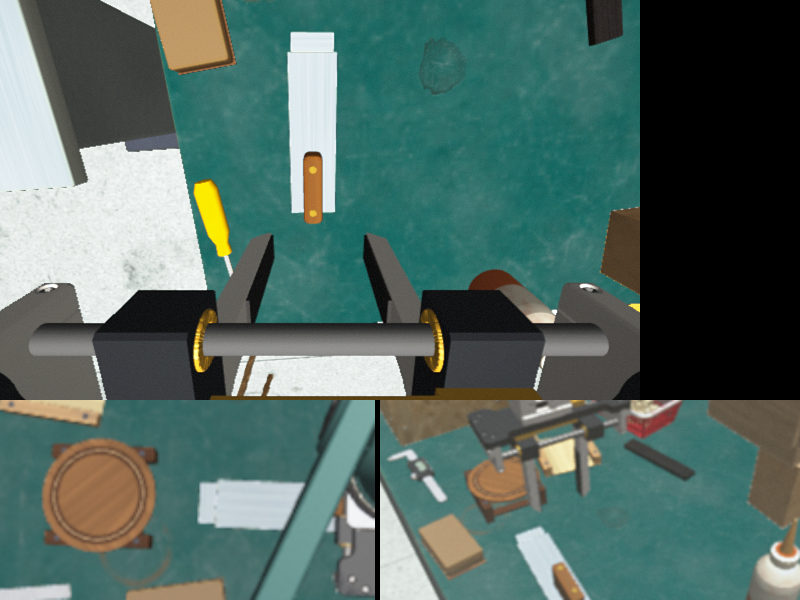

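The lifter lies flat on the table, and its tip is clear of the stand. In the top view the cover is centred at about (244.6, 237), where the stand centre projects to (244.5, 237.5). I'll hand it in.

```bash
python3 -c "
from bench import robot
print(robot.close_job())"
```

```text
the job is handed in; nothing more can be done
None
```

The job is done and handed in at about 15 s of the 51 s allowed; no verdict was reported.

I gripped the lifter by its grip and slid the blade under the cover along the gap in the spray stand. I then lifted the cover, carried it over, and set it on the drying stand's rails. After that I drew the blade right out, laid the lifter on the table and let go.

**Last checks:**
- **Cover:** in the top view its centre falls within about 1 pixel (roughly 2 mm) of the drying stand's centre. In the last view it looks flat on the rails.
- **Lifter:** it lies flat on the table, with its tip about 110 mm from the cover's centre, and clear of both stands. The gripper is open and raised.
- **Contact:** the wrist force stayed within about 3 N at every reading, and nothing suggested the fingers touched the cover.
- **Not confirmed:** I had no contact-force readings, so "touching neither the cover nor a stand" is judged from the pictures. None of the checks failed. The only disagreement was early on: the top and wrist cameras differed by 4 to 5 mm on the lifter's position.

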